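# Sweep the rejected races into the reject tray

### The arm

A 6-joint arm with a two-finger parallel gripper is mounted at the origin on the work surface. World frame = base frame: x ahead of the robot, y to its left, z up, the work surface at z = 0. Lengths are in mm, angles in rad, forces in N, time in s.
With the tool pointing down it reaches from about 350 to 875 mm from the base axis. Payload 4.2 kg.
Tool frame: the origin (TCP) lies midway between the tips of the shut fingers; the grasp point (between the pads) lies 19 mm behind it (arm.grip_depth is the distance from the TCP to the grasp point, in mm); z points along the fingers, x is the direction in which the jaws open and shut, and the axes are right-handed (so a half turn about z gives the same grasp; the last joint's range is limited). The gripper opens to 85 mm and grips with 20 to 120 N. Pads are 22 mm wide; open, the fingers measure 114 mm over their backs; the gripper's body (76 mm by 85 mm) begins 54 mm behind the grasp point. The pads swing forward as they close: fully open they stand 13 mm farther back than shut.
Start: joints at [-0.916, 0.385, 0.008, 0, -1.194, -0.259], TCP at [240.98, -576.652, 231.312] pointing down, gripper open.
Joint ranges: [-3.14, 3.14], [-1.21, 2.06], [-1.07, 1.41], [-3.16, 2.05], [-2.99, -0.16], [-3.1, 3.1]. Speed limits (rad/s): [2.79, 2.79, 3.14, 3.14, 3.14, 3.14].

### API

Orientations are given as a unit quaternion [x, y, z, w].
In Python, from bench import arm, eyes, find_in, silhouettes gives the robot as it stands. The module is installed in compiled form; this text tells all that it offers.
- The arm moves only by the tool play_rows, never from a script. Its arguments are lists of equal length, an entry for each row: "offset": the shift along the world's x, y, z in mm, a list of three; "turn": the turn about the world's z in rad. In form: {"offset": [[x, y, z], ...], "turn": [turn, ...]}. A call has 1 to 12 rows; each row shifts and turns the pose as measured when the row begins; what a row does not reach is not made up. A row lasts 1/10 s, in which the tool goes at most 50 mm and 8.59 degrees, less where a joint would pass 70% of its speed; a pose out of reach is approached as far as the arm can. A call is refused whole if a number of a shift passes 50 or a number of a turn 0.15, either way. A call with a gripper value outside its range is refused whole. "grip" is the gripper's target within -1 to 1 (fully open at 1, half-way at 0, shut at -1), set as the call begins (left out, the last holds). The fingers move at their own pace and stop on an object; the grip force is fixed at half the most. Time passes only in rows, so rows that do not move let the fingers close. It gives the time, the measured TCP pose, the force and the opening at its end, in the units of the state.
- arm.read_state(): the state, without advancing time (a new reading comes with each control period).
- eyes.get_image(name): name is "side" or "top"; returns (picture, depth): 384x512x3 uint8, red, green, blue; 384x512 float32, mm along the optical axis (not along the pixel's ray), 0 where there is no reading.
- eyes.camera_params(name): a dict with "camera_matrix" (3x3 intrinsics, pixels), "camera_from_world" (4x4, takes a point from world to camera coordinates). Camera axes: x right, y down, z forward; pixel columns grow to the right and rows downward; lengths in mm; the calibration is good to about 2 mm. A picture is of the moment at which its call begins. camera_params takes no time and is no camera call.
- arm.job_done(): hands the job in, once; it reports no verdict.
Trained networks look in the newest picture that a camera, given by its name, has taken for a name from the list of things; names that differ only in an ending like _2 or _b are one class to them, and where a whole thing is asked for, a point or a joint stands for the part that bears it (a point fixed in the world has none). Each returns a list of dicts, best first, with "score" (0 to 1); they miss things now and then, are a little off and sometimes report something else, mostly with a low value. They report only what shows in the picture. A call takes as long as a camera call. They do not tell look-alikes from the thing itself.
- find_in(camera, query): "bbox" ([centre column, centre row, width, height] in pixels, round what is visible of it).
- silhouettes(camera, query): "mask" (384x512 bool, what is visible of it) and "bbox" ([centre column, centre row, width, height] in pixels, round what is visible of it).
The state is a dict: "clock": time; "joints": joint angles; "joint_vel": joint speeds; "joint_efforts": joint torques, N m; "position": TCP position; "ee_rot": TCP orientation; "contact_force": force on the tool from outside, world axes, zero at the start; "wrist_torque": the same for the moment, N m; "gripper_width": finger opening in mm.
Only numpy, scipy, OpenCV 4.12 (cv2) and the standard library are available. Lean on these libraries where they do the work, as an engineer would, in place of code of your own. Each camera call takes 0.05 s, during which the arm holds its last target. There are 200 camera calls.

### The job

Sweep all three dark blue inner races across the worktop with the fingertips, through the open mouth of the red reject tray, until each lies flat and completely inside it. Push them along smoothly, without pinching, lifting or flicking them, and leave the brass master ring among them, and everything else on the bench, where it is.

Things in the scene. Friction and masses are not known exactly. Their poses are not given: they have to be found in the camera images.
- tray: Red reject tray, fixed to the worktop: three low walls (5 mm thick, 25 mm high) round a thin pale grey mat flush with the worktop, fourth side open as a mouth with no sill. Inside 210 mm wide and 120 mm deep. Origin: middle of the mouth line at worktop height; its +y axis leads straight into the tray, its x axis runs along the mouth (side walls' inner faces at x = -105 and +105 mm, back wall's at y = 120 mm).
- race1: Blued steel inner race 1 of 3; origin at the centre of its underside, z along its axis: a dark blue ring lying flat, 40 mm outside diameter, 27 mm bore, 16 mm high, about 86 g. It slides on the worktop when pushed from the side and stops as soon as the push stops. It stands outside the tray, in front of the mouth; straight ways from it into the tray are free.
- race2: Blued steel inner race 2 of 3; origin at the centre of its underside, z along its axis: a dark blue ring lying flat, 40 mm outside diameter, 27 mm bore, 16 mm high, about 86 g. It slides on the worktop when pushed from the side and stops as soon as the push stops. It stands outside the tray, in front of the mouth; straight ways from it into the tray are free.
- race3: Blued steel inner race 3 of 3; origin at the centre of its underside, z along its axis: a dark blue ring lying flat, 40 mm outside diameter, 27 mm bore, 16 mm high, about 86 g. It slides on the worktop when pushed from the side and stops as soon as the push stops. It stands outside the tray, in front of the mouth; straight ways from it into the tray are free.
- master_center (a point): Centre (10 mm above the worktop) of the loose brass master ring that stands among the races: yellow, 46 mm outside diameter, 26 mm bore, 20 mm high. It is not to be moved.
- ball_mid (a point): Centre of the loose chrome ball (30 mm diameter) resting in a nest at the middle of the cast-iron turntable (150 mm diameter, top 31 mm above the worktop), on the right. Leave alone.
- turntable_mark (a point): Yellow dot 45 mm from the turntable's axis on its top; the turntable turns freely if touched. Leave alone.
- vblock: Loose black V-block, 60 by 45 by 40 mm high, on the right; origin at the centre of its underside. Leave alone.
- oil: Loose amber oil bottle, 44 mm diameter, 110 mm tall, on the left; origin at the centre of its underside. Leave alone.
There are look-alikes about, which are no part of the job. Leave any purple look-alike of the race3 alone. What is shaped like the race2 but pink is not meant.

How it is judged (in metres and radians):
At the end, for the whole second after the job is handed in: Each of the three races lies flat (within 0.15 rad) at rest on the tray's floor, its centre at least 18 mm past the mouth line and between the walls; master ring, ball, turntable, V-block and oil bottle are within 10 mm of where they started (y of race1 in the frame of tray between 0.018 and 0.12 m and x of race1 in the frame of tray between -0.105 and 0.105 m and height (world z) of each of race1, race2, race3 below 0.003 m and angle between each of race1, race2, race3's own z axis and vertical below 0.15 rad and linear speed of each of race1, race2, race3 below 0.02 m/s and y of race2 in the frame of tray between 0.018 and 0.12 m and x of race2 in the frame of tray between -0.105 and 0.105 m and y of race3 in the frame of tray between 0.018 and 0.12 m and x of race3 in the frame of tray between -0.105 and 0.105 m and distance of each of master_center, ball_mid, vblock, oil, turntable_mark from where it was at the start of the episode below 0.01 m); the robot touches nothing.
It fails at once if a blued race is lifted off the worktop (height (world z) of any of race1, race2, race3 above 0.013 m).
It fails at once if a blued race is pinched, jammed or pressed hard (over 18 N from the fingers) (contact force between the fingers and race1 above 18 N or contact force between the fingers and race2 above 18 N or contact force between the fingers and race3 above 18 N).
It fails at once if a blued race is flicked (faster than 0.6 m/s) (linear speed of any of race1, race2, race3 above 0.6 m/s).
It fails at once if the brass master ring is moved by more than 10 mm (distance of master_center from where it was at the start of the episode above 0.01 m).
It fails at once if the chrome ball, turntable, V-block or oil bottle is moved by more than 10 mm (distance of any of ball_mid, vblock, oil, turntable_mark from where it was at the start of the episode above 0.01 m).
It also fails if it takes over 64 s, if anything falls off the work surface, if the arm or the gripper's body presses on something with over 40 N, if the wrist force passes 120 N, or if a joint passes its speed limit or range.

## Working session

There is one attempt and no reset: what is moved stays moved. The work goes in short steps, Python scripts to look and compute and a tool call to move; the robot and the scene stay as the last step left them, time stands still between calls to the robot, and variables do not carry over. Pictures are saved under pics/ and viewed, on a budget of 10 in all, crops included, one or two more only if the job needs it, and the job is handed in when it is done.

Besides the shell and the picture viewer there is one more tool, called by a JSON object that holds its "op" and its "data", one argument or row to a line. play_rows: Moves the arm, as the interface text tells. Its arguments: {"type":"object","properties":{"offset":{"type":"array","items":{"type":"array","items":{"type":"number"}}},"turn":{"type":"array","items":{"type":"number"}},"grip":{"type":"number"}},"required":["offset","turn"]}

```bash
mkdir -p pics; cat > h.py <<'E'
import numpy as np, cv2
from bench import arm, eyes, find_in, silhouettes
def world(cam,uv,z):
    p=eyes.camera_params(cam);K=np.array(p["camera_matrix"]);T=np.array(p["camera_from_world"])
    R,t=T[:3,:3],T[:3,3]
    d=R.T@np.linalg.inv(K)@np.array([uv[0],uv[1],1.]);o=-R.T@t
    return o+d*(z-o[2])/d[2]
def save(cam,n):
    im,d=eyes.get_image(cam);cv2.imwrite(f"pics/{n}.png",im[:,:,::-1]);return im,d
E
python3 - <<'E'
from h import *
im,d=save("top","top0");im2,_=save("side","side0")
for q,z in [("race1",16),("master_center",20),("tray",0),("oil",110),("vblock",40),("ball_mid",46)]:
    for r in silhouettes("top",q)[:6]:
        b=r["bbox"];m=r["mask"]
        print(q,round(r["score"],2),np.round(b,0),np.round(world("top",b[:2],z),0),np.round(np.median(im[m],axis=0)))
print(arm.read_state()["gripper_width"],arm.read_state()["ee_rot"])
E
```

```text
race1 0.63 [323. 133.  12.   9.] [ 735. -174.   16.] [131.  88.  92.]
race1 0.42 [288. 240.  12.  10.] [396. -64.  16.] [86. 43. 90.]
race1 0.4 [324. 221.   8.  13.] [ 455. -175.   16.] [91. 50. 95.]
master_center 0.7 [310. 173.  12.  12.] [ 605. -131.   20.] [132. 105.  49.]
tray 0.97 [239. 173.  52.  78.] [604.  89.   0.] [135. 131. 116.]
oil 0.82 [117. 229.  21.  17.] [417. 426. 110.] [50. 32. 14.]
vblock 0.73 [372. 245.  22.  19.] [ 383. -314.   40.] [24. 17.  9.]
vblock 0.51 [310. 173.  10.  11.] [ 600. -129.   40.] [133. 110.  50.]
ball_mid 0.6 [377. 161.  12.   8.] [ 639. -333.   46.] [132. 128. 122.]
85.50334900685583 [ 5.54279520e-01  8.32330579e-01  8.03527047e-05 -1.21251899e-04]
```

View pics/top0.png

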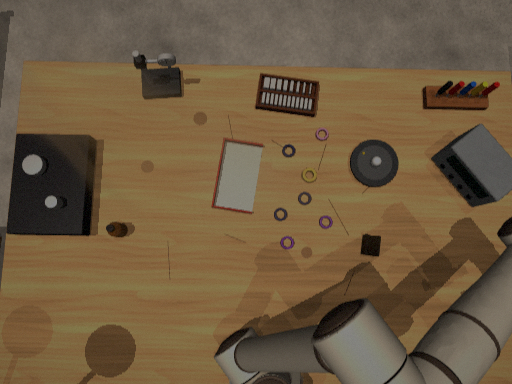

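View pics/side0.png

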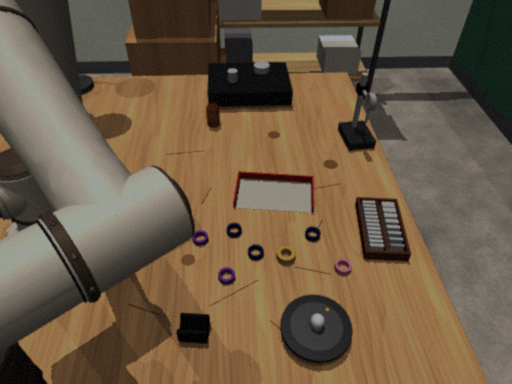

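```bash
python3 - <<'E'
from h import *
im,d=eyes.get_image("top")
c=cv2.resize(im[125:260,200:350],None,fx=5,fy=4.4,interpolation=cv2.INTER_CUBIC);cv2.imwrite("pics/crop.png",cv2.resize(im[125:255,200:345],None,fx=4.5,fy=4.5,interpolation=cv2.INTER_CUBIC)[:,:,::-1])
# rings: dark pixels
f=im.astype(float)
dark=((f[:,:,2]>f[:,:,0]+3)&(f.max(2)<95)).astype(np.uint8)
dark[:125]=0;dark[260:]=0;dark[:,:265]=0;dark[:,345:]=0
n,l,s,ce=cv2.connectedComponentsWithStats(cv2.dilate(dark,np.ones((3,3))))
for i in range(1,n):
    x,y,w,h,a=s[i]
    if a>20: print("dark",s[i],np.round(world("top",(x+w/2-.5,y+h/2-.5),12),0),np.median(im[(l==i)&(dark>0)],axis=0))
im2,_=eyes.get_image("side");f=im2.astype(float)
hsv=cv2.cvtColor(im2,cv2.COLOR_RGB2HSV)
b=((hsv[:,:,0]>105)&(hsv[:,:,0]<135)&(hsv[:,:,1]>70)).astype(np.uint8);b[:210]=0;b[290:]=0;b[:,:210]=0;b[:,335:]=0
n,l,s,ce=cv2.connectedComponentsWithStats(cv2.dilate(b,np.ones((3,3))))
for i in range(1,n):
    x,y,w,h,a=s[i]
    if a>30: print("side",s[i],np.round(world("side",(x+w/2-.5,y+h/2-.5),8),0))
for q in ("race1","master_center"):
  for r in find_in("side",q)[:6]: print(q,round(r["score"],2),np.round(r["bbox"]),np.round(world("side",r["bbox"][:2],8),0))
# tray mat
red=((hsv[:,:,1]<60)&(hsv[:,:,2]>90)).astype(np.uint8)
m=silhouettes("side","tray")[0]["mask"]
print("mat side",[np.round(world("side",p,0),0) for p in cv2.boxPoints(cv2.minAreaRect(np.argwhere(m)[:,::-1].astype(np.float32)))])
silhouettes
m=(silhouettes("top","tray") or [0])[0]["mask"]
print("tray top",[np.round(world("top",p,0),0) for p in cv2.boxPoints(cv2.minAreaRect(np.argwhere(m)[:,::-1].astype(np.float32)))])
E
```

```text
dark [282 144  14  13 118] [678. -65.  12.] [38.5 36.  52. ]
dark [298 196   5   8  24] [ 522. -101.   12.] [58. 52. 62.]
dark [273 208  14  13 115] [476. -38.  12.] [48. 44. 57.]
dark [320 217  12  12  63] [ 452. -180.   12.] [85.5 44.  91. ]
dark [280 236  13  14  86] [389. -58.  12.] [81. 40. 91.]
side [226 223  16  15 182] [475. -40.   8.]
side [305 226  16  16 183] [678. -63.   8.]
side [248 244  16  16 194] [ 527. -113.    8.]
race1 0.74 [228. 276.  14.  17.] [ 458. -181.    8.]
race1 0.68 [199. 238.  12.  17.] [387. -61.   8.]
race1 0.67 [314. 237.  17.  16.] [679. -75.   8.]
race1 0.6 [256. 253.  14.  13.] [ 527. -118.    8.]
race1 0.59 [233. 232.  14.  18.] [473. -45.   8.]
race1 0.58 [345. 266.  18.  16.] [ 739. -169.    8.]
master_center 0.72 [286. 256.  17.  20.] [ 601. -132.    8.]
mat side [array([474.,  49.,   0.]), array([485., 202.,   0.]), array([725., 166.,   0.]), array([693.,  17.,   0.])]
tray top [array([447., 495.,   0.]), array([448., 431.,   0.]), array([402., 428.,   0.]), array([401., 492.,   0.])]
```

View pics/crop.png

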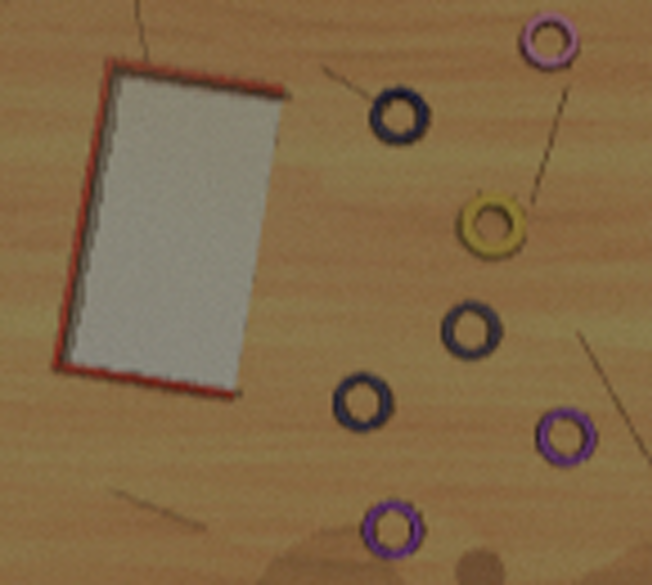

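Top-view reading: the dark blue races are at pixels (288,150), (305,198) and (280,214). The brass ring is at (310,174), and the tray mouth runs from (262,147) to (252,211). In world coordinates the races are A (678,-64), B (527,-113) and C (475,-39), and the mouth centre is about (585,34), leading along (0.15,0.99). I'll push with part-open fingers used as a cradle, starting with B.

{"op": "play_rows", "data": {
  "offset": [
    [25,38,0],
    [25,38,0],
    [25,38,0],
    [25,38,0],
    [25,38,0],
    [25,38,0],
    [25,38,0],
    [25,38,0],
    [25,38,0],
    [25,38,0],
    [25,38,0],
    [0,0,0]
  ],
  "turn": [0.09,0.09,0.09,0.09,0.09,0.09,0.09,0.09,0.09,0.09,0.05,0],
  "grip": -0.45
}}

```text
clock: 1.9
position: [523.5, -142.7, 232.7]
ee_rot: [0.094, 0.996, -0.0, 0.004]
contact_force: [0.7, -0.4, -0.2]
gripper_width: 23.4
```

{"op": "play_rows", "data": {
  "offset": [
    [-4,-11,-40],
    [-4,-11,-40],
    [0,0,-40],
    [0,0,-40],
    [0,0,-25],
    [0,0,0]
  ],
  "turn": [-0.05,0,0,0,0,0]
}}

```text
clock: 2.5
position: [516.6, -165.1, 45.6]
ee_rot: [0.119, 0.993, -0.001, 0.009]
contact_force: [-0.3, 0.7, 0.4]
gripper_width: 23.2
```

```bash
python3 - <<'E'
from h import *
im,_=eyes.get_image("side");cv2.imwrite("pics/s1.png",cv2.resize(im[150:330,170:370],None,fx=3,fy=3,interpolation=cv2.INTER_CUBIC)[:,:,::-1])
E
```

```text
(no output)
```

View pics/s1.png

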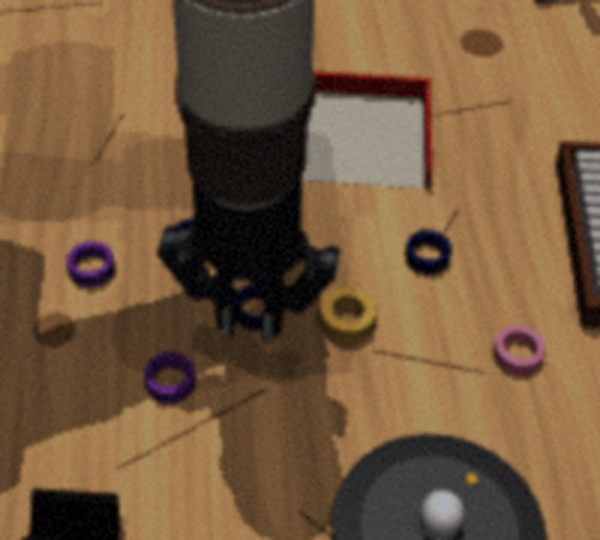

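The picture shows the fingers just behind race B (crop (250,305)), with the brass ring clear at (348,310). Next I'll lower the tool.

{"op": "play_rows", "data": {
  "offset": [
    [0,0,-20],
    [0,0,-14],
    [0,0,-4],
    [0,0,-2],
    [0,0,0]
  ],
  "turn": [0,0,0,0,0]
}}

```text
clock: 3.05
position: [525.0, -166.9, 15.4]
ee_rot: [0.118, 0.993, -0.001, 0.019]
contact_force: [0.2, -0.3, 0.1]
gripper_width: 23.6
```

```bash
python3 - <<'E'
from h import *
for k in ("joints","joint_vel","joint_efforts","position","ee_rot","contact_force","wrist_torque"): print(k,np.round(arm.read_state()[k],4))
E
```

```text
joints [-0.0102  0.4998 -0.4559  0.0104 -0.5775 -0.2352]
joint_vel [-0.0015 -0.0224  0.0174  0.0045 -0.0081 -0.0003]
joint_efforts [-2.80000e-03 -3.74096e+01  1.17481e+01  2.59360e+00  9.76000e-02
 -3.00000e-04]
position [ 525.0296 -166.862    15.4076]
ee_rot [ 1.181e-01  9.928e-01 -8.000e-04  1.910e-02]
contact_force [ 0.221  -0.3146  0.1286]
wrist_torque [0.086  0.0425 0.0447]
```

{"op": "play_rows", "data": {
  "offset": [
    [0,0,0],
    [0,0,0]
  ],
  "turn": [0,0]
}}

```text
clock: 3.25
position: [526.5, -167.0, 17.6]
ee_rot: [0.118, 0.993, -0.001, 0.021]
contact_force: [0.4, 0.7, -0.2]
gripper_width: 23.5
```

{"op": "play_rows", "data": {
  "offset": [
    [-12,1,-12],
    [-3,1,-5]
  ],
  "turn": [0,0]
}}

```text
clock: 3.45
position: [513.2, -165.0, 2.2]
ee_rot: [0.118, 0.993, -0.001, 0.024]
contact_force: [-0.9, 0.6, -0.4]
gripper_width: 23.7
```

{"op": "play_rows", "data": {
  "offset": [
    [4,15,1],
    [4,20,-1],
    [4,20,-1],
    [4,20,-1]
  ],
  "turn": [0,0,0,0]
}}

```text
clock: 3.85
position: [530.1, -90.6, 1.6]
ee_rot: [0.119, 0.993, -0.001, 0.024]
contact_force: [-1.1, -2.5, 3.3]
gripper_width: 23.3
```

{"op": "play_rows", "data": {
  "offset": [
    [5,20,2],
    [5,20,0],
    [5,20,0],
    [5,20,0]
  ],
  "turn": [0,0,0,0]
}}

```text
clock: 4.25
position: [552.1, -7.5, 5.1]
ee_rot: [0.119, 0.993, -0.002, 0.025]
contact_force: [0.7, -0.4, -0.1]
gripper_width: 23.4
```

```bash
python3 - <<'E'
from h import *
im,_=eyes.get_image("side");cv2.imwrite("pics/s2.png",cv2.resize(im[150:330,170:370],None,fx=3,fy=3,interpolation=cv2.INTER_CUBIC)[:,:,::-1])
E
```

```text
(no output)
```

View pics/s2.png

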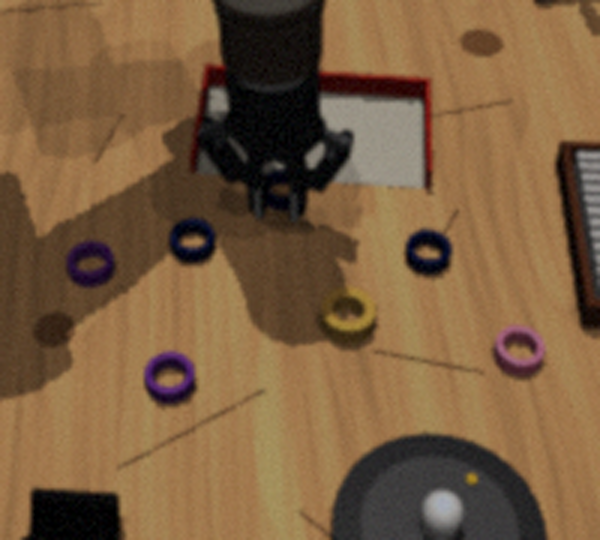

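Race B (crop (277,188)) is seated in the cradle at the mouth line, and A, C and the brass ring have not moved. I'll push on to TCP y≈72, then back off and lift.

{"op": "play_rows", "data": {
  "offset": [
    [5,20,-1],
    [5,20,-1],
    [5,20,-1],
    [4,15,-1],
    [0,0,0]
  ],
  "turn": [0,0,0,0,0]
}}

```text
clock: 4.8
position: [574.7, 72.2, 3.8]
ee_rot: [0.116, 0.993, -0.002, 0.027]
contact_force: [-0.3, -0.7, 0.1]
gripper_width: 23.4
```

{"op": "play_rows", "data": {
  "offset": [
    [-5,-20,0],
    [-5,-20,5],
    [0,-5,40],
    [-20,-25,10],
    [-35,-40,0],
    [-35,-40,0],
    [-17,-17,0],
    [0,0,0]
  ],
  "turn": [0,0,0,-0.06,-0.07,0,0,0]
}}

```text
clock: 5.6
position: [453.8, -99.7, 59.5]
ee_rot: [0.183, 0.983, -0.002, 0.028]
contact_force: [-0.8, 0.3, 0.1]
gripper_width: 23.4
```

{"op": "play_rows", "data": {
  "offset": [
    [-1,3,-30],
    [-2,2,-22],
    [-2,0,-5]
  ],
  "turn": [0,0,0]
}}

```text
clock: 5.9
position: [452.0, -95.4, 3.4]
ee_rot: [0.185, 0.982, -0.001, 0.033]
contact_force: [0.6, 0.1, 0.8]
gripper_width: 23.2
```

{"op": "play_rows", "data": {
  "offset": [
    [6,15,0],
    [7,20,0],
    [7,20,0],
    [7,20,0],
    [7,20,0]
  ],
  "turn": [0,0,0,0,0]
}}

```text
clock: 6.4
position: [487.5, 1.8, 3.6]
ee_rot: [0.186, 0.982, -0.001, 0.032]
contact_force: [-0.1, -1.1, -0.3]
gripper_width: 23.5
```

```bash
python3 - <<'E'
from h import *
im,_=eyes.get_image("side");cv2.imwrite("pics/s3.png",cv2.resize(im[150:330,170:370],None,fx=3,fy=3,interpolation=cv2.INTER_CUBIC)[:,:,::-1])
E
```

```text
(no output)
```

View pics/s3.png

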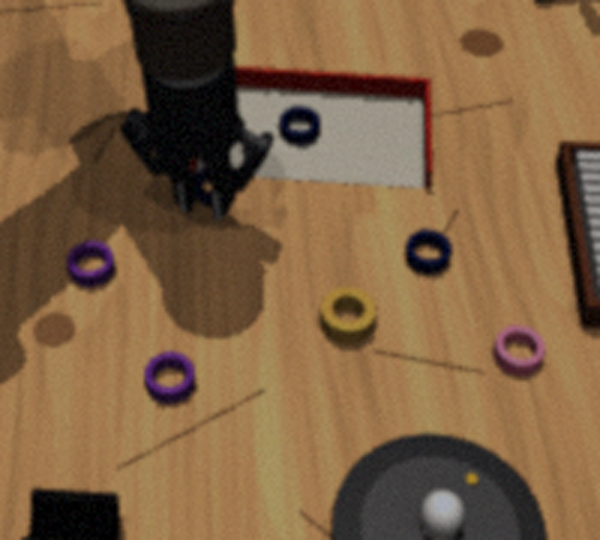

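Race B is in the tray at crop (299,126). C is at the mouth, but the left finger would clip the left wall's end, so I'll steer right first.

{"op": "play_rows", "data": {
  "offset": [
    [9,6,0],
    [9,6,0],
    [9,6,0]
  ],
  "turn": [0,0,0]
}}

```text
clock: 6.75
position: [518.6, 23.7, 4.8]
ee_rot: [0.184, 0.982, -0.0, 0.033]
contact_force: [0.3, -0.3, 0.3]
gripper_width: 23.6
```

{"op": "play_rows", "data": {
  "offset": [
    [2,18,-1],
    [2,18,-1],
    [2,15,-1],
    [0,5,-1],
    [0,0,0]
  ],
  "turn": [0,0,0,0,0]
}}

```text
clock: 7.25
position: [529.3, 81.3, 1.5]
ee_rot: [0.186, 0.982, -0.0, 0.034]
contact_force: [-0.9, -0.1, -0.4]
gripper_width: 23.2
```

```bash
python3 - <<'E'
from h import *
im,_=eyes.get_image("side");cv2.imwrite("pics/s4.png",cv2.resize(im[150:330,170:370],None,fx=3,fy=3,interpolation=cv2.INTER_CUBIC)[:,:,::-1])
E
```

```text
(no output)
```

View pics/s4.png

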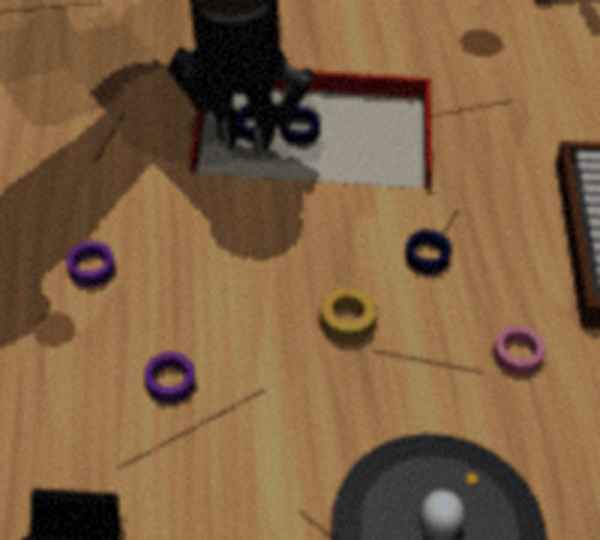

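Race C is inside at crop (245,122). Now race A.

{"op": "play_rows", "data": {
  "offset": [
    [-3,-18,1],
    [-2,-15,8],
    [0,0,45],
    [20,-20,10],
    [35,-35,0],
    [38,-38,0],
    [38,-38,0],
    [38,-30,0],
    [0,0,0]
  ],
  "turn": [0,0,0,0.1,0.1,0.1,0.1,0.1,0.05]
}}

```text
clock: 8.2
position: [690.2, -117.8, 67.6]
ee_rot: [-0.099, 0.994, 0.008, 0.035]
contact_force: [-1.3, 0.7, -0.1]
gripper_width: 23.7
```

{"op": "play_rows", "data": {
  "offset": [
    [4,0,-30],
    [3,1,-25],
    [2,0,-10]
  ],
  "turn": [0,0,0]
}}

```text
clock: 8.5
position: [701.4, -121.5, 1.9]
ee_rot: [-0.097, 0.995, 0.008, 0.038]
contact_force: [0.0, 0.6, -0.2]
gripper_width: 23.6
```

{"op": "play_rows", "data": {
  "offset": [
    [-9,16,1],
    [-10,18,0],
    [-10,18,0],
    [-10,18,0]
  ],
  "turn": [0,0,0,0]
}}

```text
clock: 8.9
position: [662.6, -54.2, 2.0]
ee_rot: [-0.094, 0.995, 0.008, 0.039]
contact_force: [-0.0, 1.3, -0.1]
gripper_width: 23.8
```

```bash
python3 - <<'E'
from h import *
im,_=eyes.get_image("side");cv2.imwrite("pics/s5.png",cv2.resize(im[150:330,170:370],None,fx=3,fy=3,interpolation=cv2.INTER_CUBIC)[:,:,::-1])
E
```

```text
(no output)
```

View pics/s5.png

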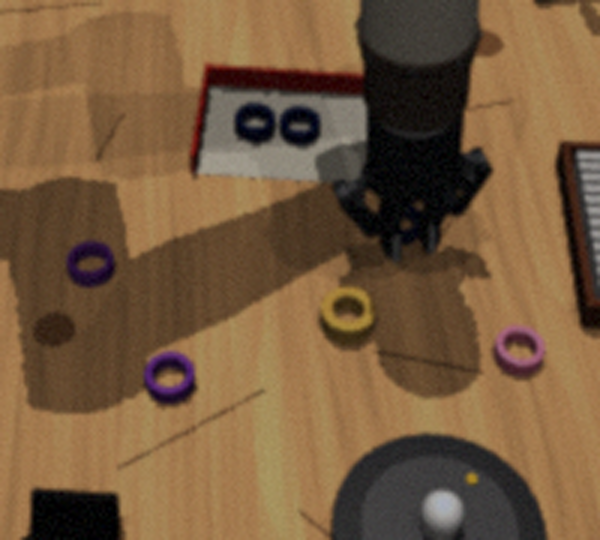

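{"op": "play_rows", "data": {
  "offset": [
    [-9,12,1],
    [-9,12,0],
    [-9,12,0]
  ],
  "turn": [0,0,0]
}}

```text
clock: 9.25
position: [634.0, -15.0, 4.3]
ee_rot: [-0.095, 0.995, 0.008, 0.04]
contact_force: [0.4, -0.0, -0.3]
gripper_width: 23.9
```

{"op": "play_rows", "data": {
  "offset": [
    [2,16,-1],
    [2,18,-1],
    [2,18,-1],
    [2,15,-1],
    [0,0,0]
  ],
  "turn": [0,0,0,0,0]
}}

```text
clock: 9.75
position: [642.6, 57.4, 2.2]
ee_rot: [-0.096, 0.995, 0.007, 0.041]
contact_force: [0.3, -0.4, 0.4]
gripper_width: 23.3
```

Back off, lift, and check.

{"op": "play_rows", "data": {
  "offset": [
    [-1,-18,1],
    [-1,-18,6],
    [0,-10,45],
    [0,-30,45],
    [0,-45,40],
    [0,-45,40],
    [0,-45,0],
    [0,0,0]
  ],
  "turn": [0,0,0,0,0,0,0,0]
}}

```text
clock: 10.55
position: [638.9, -142.9, 167.9]
ee_rot: [-0.098, 0.994, 0.006, 0.039]
contact_force: [-0.8, -0.2, -0.1]
gripper_width: 23.4
```

```bash
python3 - <<'E'
from h import *
im2,_=eyes.get_image("side");cv2.imwrite("pics/s6.png",im2[:,:,::-1])
hsv=cv2.cvtColor(im2,cv2.COLOR_RGB2HSV)
b=((hsv[:,:,0]>105)&(hsv[:,:,0]<135)&(hsv[:,:,1]>70)).astype(np.uint8);b[:170]=0;b[225:]=0;b[:,:230]=0;b[:,318:]=0
n,l,s,ce=cv2.connectedComponentsWithStats(cv2.dilate(b,np.ones((3,3))))
M=np.array([585,34]);e=np.array([.988,-.154]);nn=np.array([.154,.988])
for i in range(1,n):
    x,y,w,h,a=s[i]
    if a>30:
        p=world("side",(x+w/2-.5,y+h/2-.5),8); r=p[:2]-M; print(s[i],np.round(p),"tray x,y",np.round([r@e,r@nn]))
for q,z in [("master_center",8),("vblock",20),("ball_mid",46)]:
    for r in find_in("side",q)[:1]: print(q,np.round(r["bbox"]),np.round(world("side",r["bbox"][:2],z)))
E
```

```text
[281 169  38  40 782] [668. 106.   8.] tray x,y [71. 84.]
[248 184  14  14 163] [538. 104.   8.] tray x,y [-57.  62.]
[263 185  14  14 159] [581.  98.   8.] tray x,y [-14.  63.]
master_center [285. 256.  17.  18.] [ 599. -130.    8.]
vblock [191. 327.  36.  29.] [ 379. -312.   20.]
ball_mid [318. 322.  15.  14.] [ 642. -331.   46.]
```

View pics/s6.png

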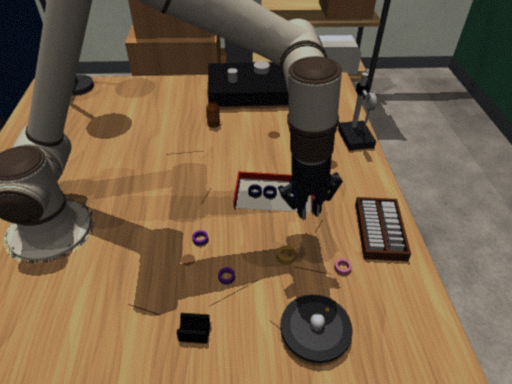

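B and C are in, and everything else is unmoved. The gripper hides race A, so I'll move it aside.

{"op": "play_rows", "data": {
  "offset": [
    [-30,-30,5],
    [-40,-30,0],
    [-40,-30,0],
    [-40,-30,0],
    [-40,-30,0],
    [0,0,0]
  ],
  "turn": [0,0,0,0,0,0]
}}

```text
clock: 11.35
position: [443.7, -280.3, 165.0]
ee_rot: [-0.11, 0.993, 0.009, 0.033]
contact_force: [-0.1, 0.1, 0.7]
gripper_width: 23.8
```

```bash
python3 - <<'E'
from h import *
im2,_=eyes.get_image("side");cv2.imwrite("pics/s7.png",cv2.resize(im2[120:320,150:370],None,fx=3,fy=3,interpolation=cv2.INTER_CUBIC)[:,:,::-1])
hsv=cv2.cvtColor(im2,cv2.COLOR_RGB2HSV)
b=((hsv[:,:,0]>105)&(hsv[:,:,0]<135)&(hsv[:,:,1]>70)).astype(np.uint8);b[:170]=0;b[225:]=0;b[:,:230]=0;b[:,318:]=0
n,l,s,ce=cv2.connectedComponentsWithStats(cv2.dilate(b,np.ones((3,3))))
M=np.array([585,34]);e=np.array([.988,-.154]);nn=np.array([.154,.988])
for i in range(1,n):
    x,y,w,h,a=s[i]
    if a>30:
        p=world("side",(x+w/2-.5,y+h/2-.5),8); r=p[:2]-M; print(s[i],np.round(p),"tray x,y",np.round([r@e,r@nn]))
E
```

```text
[248 184  14  14 157] [538. 104.   8.] tray x,y [-57.  62.]
[263 185  14  14 158] [581.  98.   8.] tray x,y [-14.  63.]
[283 188  14  13 154] [637.  85.   8.] tray x,y [43. 58.]
```

View pics/s7.png

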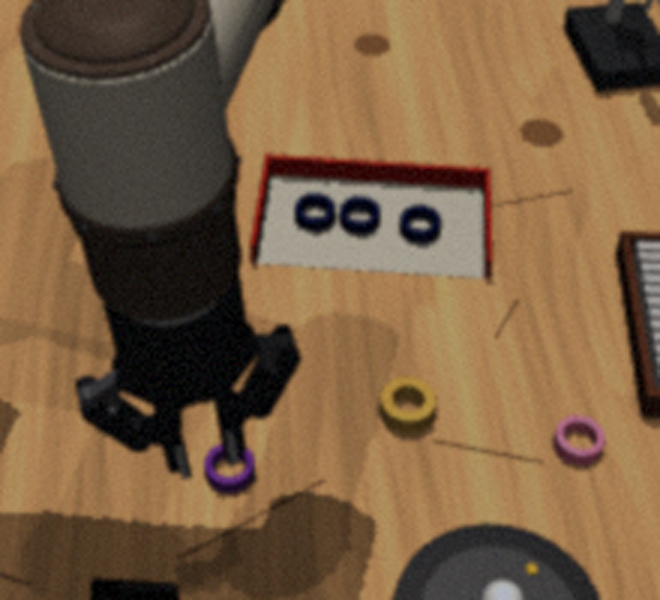

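All three races lie flat in the tray (crop (316,213), (360,216), (420,224)). The brass ring is in place and the gripper is at z≈165, touching nothing.

```bash
python3 -c "
from bench import arm
print(arm.job_done())"
```

```text
the job is handed in; nothing more can be done
None
```

All three dark blue races are inside the red tray, and I handed the job in at about 11.4 s of the 64 s. The interface reports no verdict. I pushed each race in turn with the fingers about 23 mm apart as a cradle, at roughly 0.2 m/s.

- **Races:** the last side picture shows all three lying flat in the tray. They are at about (-57, 62), (-14, 63) and (43, 58) mm in the tray frame, well past the 18 mm line and clear of the walls.
- **Bench items:** the brass ring, V-block and ball measured within about 5 mm of their starting positions, which is within detection noise. For the turntable and oil bottle I only checked that they looked unmoved in the pictures.
- **Forces:** the tool force read about 4 N at most, at the ends of the moves only. The arm finished clear, at about 165 mm height.

**Not as planned:**
- The arm crept slightly from row to row and the tool ended up tilted by about 4–5°. I corrected the position drift in later moves.
- My first line for one race would have clipped the end of the tray's left wall, so I steered it right before entering.

I viewed ten pictures, the full budget.

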